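# Right a toppled housing on the slide carrier and index it to the first station

### The arm

A 7-joint arm with a two-finger parallel gripper is mounted at the origin on the work surface. World frame = base frame: x ahead of the robot, y to its left, z up, the work surface at z = 0. Lengths are in m, angles in rad, forces in N, time in s.
With the tool pointing down it reaches from about 0.4 to 0.85 m from the base axis. Payload 10.4 kg.
Tool frame: the origin (TCP) lies at the very end of the fingers, on their centre line; the grasp point (between the pads) lies 19 mm behind it; z points along the fingers, y is the line along which they close (so a half turn about z gives the same grasp; the last joint's range is limited). The gripper opens to 87 mm and grips with 3 to 60 N. Pads are 19 mm wide; open, the fingers measure 117 mm over their backs; the gripper's body (75 mm by 190 mm) begins 51 mm behind the grasp point.
Start: joints at [-1.158, 0.332, -0.065, 1.46, 0.022, 1.35, -0.088], TCP at [0.264, 0.567, 0.223] pointing down, gripper open.
Joint ranges: [-2.6, 2.6], [-0.5, 2.12], [-1.47, 1.34], [0.16, 2.42], [-1.27, 4.41], [0.06, 2.06], [-2.6, 2.6]. Speed limits (rad/s): [2.22, 2.22, 2.79, 2.79, 3.14, 3.14, 3.14].

### API

Orientations are given as a unit quaternion [w, x, y, z].
In Python, from rig import r, optics gives the robot as it stands. The module is installed in compiled form; this text tells all that it offers.
- The arm moves only by the tool arm_command, never from a script. Its argument "series" is a list of rows, each a list of 5 numbers: the shift along the tool's x, y, z in units of 50 mm (1.0 is 50 mm), then the turn about the tool's z in units of 6 degrees (1.0 is 6 degrees), then the closure, from 0 (fully open) to 1 (shut). In form: [[tx, ty, tz, yaw, hand], ...]. A call has 1 to 12 rows; each row shifts and turns the commanded pose from where the row before left it, along the tool's axes as they then stand; what a row does not reach is not made up. A row lasts 1/10 s, in which the tool goes at most 50 mm and 8.59 degrees, less where a joint would pass 70% of its speed; a pose out of reach is approached as far as the arm can. A call is refused whole if a number of a shift passes 1 or a number of a turn 1, either way. A call with a gripper value outside its range is refused whole. The fingers move at their own pace and stop on an object; the grip force is fixed at half the most. Time passes only in rows, so rows that do not move let the fingers close. It gives the time, the measured TCP pose, the force, the opening and the grip force at its end, in the units of the state.
- r.state(): the state, without advancing time (a new reading comes with each control period).
- optics.capture(name): name is "side" or "top"; returns (picture, depth): 384x512x3 uint8, red, green, blue; 384x512 float32, m along the optical axis (not along the pixel's ray), 0 where there is no reading.
- optics.camera_info(name): a dict with "camera_matrix" (3x3 intrinsics, pixels), "world_to_cam" (4x4, takes a point from world to camera coordinates). Camera axes: x right, y down, z forward; pixel columns grow to the right and rows downward; lengths in m; the calibration is good to about 2 mm. A picture is of the moment at which its call begins. camera_info takes no time and is no camera call.
- r.close_job(): hands the job in; it is judged then, once.
The state is a dict: "clock": time; "joint_positions": joint angles; "dq": joint speeds; "effort": joint torques, N m; "eef_pos": TCP position; "tool_rot": TCP orientation; "wrist_force": force on the tool from outside, world axes, zero at the start; "ft_torque": the same for the moment, N m; "finger_gap": finger opening in m; "finger_force": force on a finger pad.
Only numpy, scipy, OpenCV 4.12 (cv2) and the standard library are available. Lean on these libraries where they do the work, as an engineer would, in place of code of your own. Each camera call takes 0.05 s, during which the arm holds its last target. There are 200 camera calls.

### The job

One machined aluminium housing has been knocked over on the bench. Stand it upright, bore up, on the flat bed of the rail slide's carrier and let go of it; then slide the carrier along the rail to the first station, until its spring plunger clicks in between the first pair of detent pins, without running on past them. The housing must still be standing on the carrier at the end; leave the standing housing, the jar, the scraper and the brush where they are.

Things in the scene. Friction and masses are not known exactly. Their poses are not given: they have to be found in the camera images.
- housing: the toppled housing, a plain aluminium block 50 x 50 mm in section and 110 mm long, about 0.5 kg, lying on its side on the bench near the robot. Origin at the middle of the block; its z axis runs along its length towards the open end, which has a 37 mm bore (85 mm deep); the other end is closed and is the foot. The four sides are alike except for two dark dots on one.
- bed (a point): centre of the carrier's flat bed, on its top surface, 42 mm above the bench. The carrier is a square aluminium plate 100 x 100 mm, with a steel lip 6 mm high all round that leaves 90 x 90 mm inside. Moves with the carrier; y points along the rail in the direction of travel to the stations (towards the robot's left, +y), x across the rail away from the robot, z up.
- handle_top (a point): centre of the top of the carrier's black upright handle: a post 20 mm across the rail, 24 mm along it, 90 mm tall above the plate (top 132 mm above the bench), 95 mm behind the bed's centre. It can be pinched from above or pushed. Axes as bed.
- station (a point): where bed lies when the carrier is in the first station's detent. Fixed to the rail, same height and axes as bed. The rail, 520 mm long, lies on the bench along y.
- detent (a point): midway between the tops of the first station's two upright steel detent pins (16 mm diameter, 22 mm apart along the rail), on the far side of the rail, 85 mm from its middle. The carrier's spring plunger snaps over the first pin (about 10 N) and rests between the two; it centres the carrier from up to 8 mm either way. The second station's like pair lies 110 mm farther along.
- carrier (a joint): travel of the carrier along the rail in m: 0 at the loading end, grows towards the stations, 0.14 in the first station's detent, 0.25 in the second's, 0.265 at the far end. Runs free but for a light friction.
- finished: an identical housing that already stands upright on the bench, 110 mm tall; origin at its middle. To be left alone.
- tin: round white jar with a steel cap, 60 mm diameter, 75 mm tall, standing on the bench; origin at the centre of its underside. To be left alone.
- scraper: a deburring scraper like a screwdriver, 190 mm long, lying on the bench at the left, pointing ahead. To be left alone.
- brush: a brush, 180 mm long, lying on the bench at the right, pointing ahead. To be left alone.
There are look-alikes about, which are no part of the job. Leave any orange look-alike of the housing alone.

How it is judged:
By the outcome, as a careful person would: the job done as asked, in the order asked, and still so for the second after the job is handed in, with the robot touching nothing.
It also fails if it takes over 54 s, if anything falls off the work surface, if the arm or the gripper's body presses on something with over 40 N, if the wrist force passes 120 N, or if a joint passes its speed limit or range.

## Working session

There is one attempt and no reset: what is moved stays moved. The work goes in short steps, Python scripts to look and compute and a tool call to move; the robot and the scene stay as the last step left them, time stands still between calls to the robot, and variables do not carry over. Pictures are saved under pics/ and viewed, at most 10 in all, crops included, and the job is handed in when it is done.

Besides the shell and the picture viewer there is one more tool, called after "Emit:" as name(argument=value, ...), one argument or row to a line, values as JSON. arm_command: Moves the arm, as the interface text tells. Its arguments: {"type":"object","properties":{"series":{"type":"array"}},"required":["series"]}

```bash
mkdir -p pics && python3 - <<'E'
from rig import r, optics
import cv2, numpy as np
s=r.state()
for k in ("clock","eef_pos","tool_rot","finger_gap","wrist_force"): print(k,s[k])
for n in("side","top"):
    p,d=optics.capture(n); cv2.imwrite(f"pics/{n}0.png",p[:,:,::-1]); np.savez(f"pics/{n}0.npz",p=p,d=d)
    c=optics.camera_info(n); print(n,np.round(c["camera_matrix"],1).tolist(),np.round(c["world_to_cam"],3).tolist())
E
```

```text
clock 0.0
eef_pos [0.26370377 0.56623522 0.22176602]
tool_rot [-9.33023029e-05  2.16158589e-01  9.76358028e-01 -6.75968378e-04]
finger_gap 0.0867348578594533
wrist_force [-0.13186854 -0.17697244  0.29463944]
side [[381.2, 0.0, 257.6], [0.0, 381.2, 190.8], [0.0, 0.0, 1.0]] [[0.975, -0.223, -0.013, -0.478], [-0.169, -0.698, -0.696, 0.151], [0.146, 0.68, -0.718, 1.197], [0.0, 0.0, 0.0, 1.0]]
top [[485.8, 0.0, 248.1], [0.0, 485.8, 193.5], [0.0, 0.0, 1.0]] [[-0.001, -1.0, 0.013, -0.012], [-0.998, 0.0, -0.066, 0.5], [0.066, -0.014, -0.998, 1.573], [0.0, 0.0, 0.0, 1.0]]
```

View pics/side0.png

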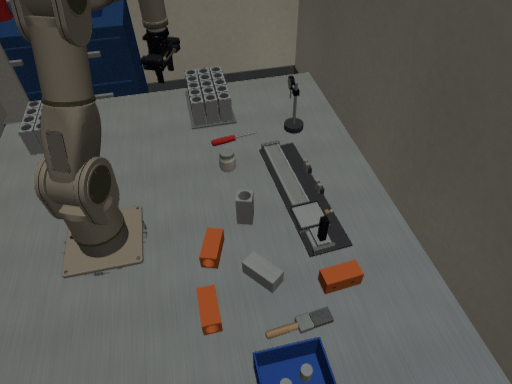

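View pics/top0.png

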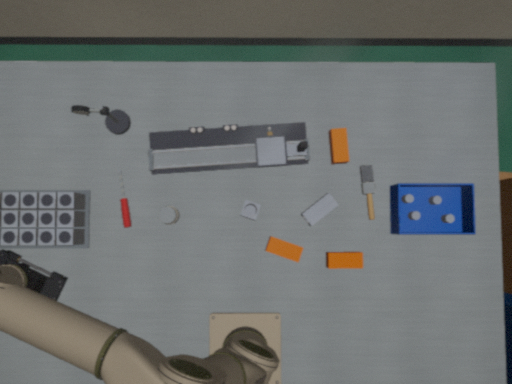

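The only grey lying block is at top (320,210) / side (263,271). It could be confused with the orange blocks at top (340,146), (284,248) and (345,260), or the standing grey housing at (251,210). I choose the lying grey one and check it in a close crop.

```bash
cat > h.py <<'E'
import numpy as np, cv2
from rig import r, optics
def cam(n):
    c=optics.camera_info(n); return np.array(c["camera_matrix"]),np.array(c["world_to_cam"])
def cloud(n,d):
    K,T=cam(n); v,u=np.mgrid[:d.shape[0],:d.shape[1]]
    P=np.stack([(u-K[0,2])/K[0,0]*d,(v-K[1,2])/K[1,1]*d,d],-1)-T[:3,3]
    return P@T[:3,:3]
def ray(n,u,v,z):
    K,T=cam(n); R=T[:3,:3]; o=-R.T@T[:3,3]; w=R.T@[(u-K[0,2])/K[0,0],(v-K[1,2])/K[1,1],1]
    return o+w*(z-o[2])/w[2]
def rect(P,m):
    q=P[m][:,:2]; c,s,a=cv2.minAreaRect((q*1000).astype(np.float32)); return np.round(c,1),np.round(s,1),round(a,1),m.sum()
E
python3 - <<'E'
from h import *
D={n:np.load(f"pics/{n}0.npz") for n in("top","side")}
P=cloud("top",D["top"]["d"]); S=cloud("side",D["side"]["d"])
def box(m,u0,u1,v0,v1):
    k=np.zeros_like(m);k[v0:v1,u0:u1]=m[v0:v1,u0:u1];return k
z=P[...,2]
print("lying",rect(P,box((z>.042)&(z<.06),298,340,190,228)),np.median(z[208:212,318:322]))
print("fin",rect(P,box((z>.095)&(z<.125),235,267,195,225)))
print("plate",rect(P,box((z>.036)&(z<.06),250,292,130,170)),P[150,270])
print("handle",rect(P,box((z>.11)&(z<.15),290,315,135,165)))
print("pins",[(round(u),np.round(P[v,u],3)) for u,v in((193,129),(200,129),(226,127),(234,127))])
zs=S[...,2]
print("lying side",rect(S,box((zs>.042)&(zs<.06),235,290,245,295)))
print("plate side",rect(S,box((zs>.036)&(zs<.06),285,330,200,232)))
print("handle side",rect(S,box((zs>.115)&(zs<.15),310,335,205,245)))
a=cv2.resize(D["side"]["p"][240:300,230:300],(560,480),interpolation=3)
b=cv2.resize(D["top"]["p"][190:230,300:340],(240,240),interpolation=3)
o=np.zeros((480,800,3),np.uint8);o[:,:560]=a;o[:240,560:]=b
b=cv2.resize(D["top"]["p"][110:170,250:310],(240,240),interpolation=3);o[240:,560:]=b
cv2.imwrite("pics/crop.png",o[:,:,::-1])
E
```

```text
lying (array([ 448.6, -242.8]), array([ 50.1, 111.1]), 37.7, np.int64(536)) 0.05045265255220868
fin (array([444.3, -17.9]), array([48.7, 49.3]), 71.5, np.int64(145))
plate (array([646.7, -93.6]), array([118.8, 116.4]), 3.7, np.int64(999)) [ 0.64051833 -0.08306273  0.036053  ]
handle (array([ 643.1, -180.1]), array([19.9, 23.4]), 6.5, np.int64(59))
pins [(193, array([0.707, 0.167, 0.045])), (200, array([0.708, 0.144, 0.042])), (226, array([0.714, 0.06 , 0.047])), (234, array([0.715, 0.034, 0.043]))]
lying side (array([ 447.6, -241.8]), array([ 53. , 112.7]), 37.8, np.int64(664))
plate side (array([647. , -92.9]), array([120.9, 119.4]), 3.3, np.int64(825))
handle side (array([ 643.2, -180.8]), array([20.2, 24.5]), 4.2, np.int64(75))
```

View pics/crop.png

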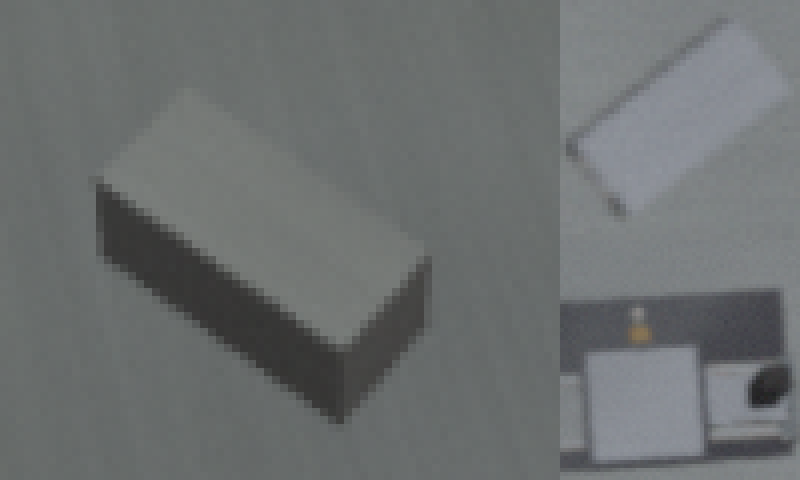

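The crop shows the plain aluminium block. Its right end (towards -y, crop pixel 390,340) is blank, so that is the foot and the bore faces the robot's left. Before moving I'll check the ends and refine the rail geometry.

```bash
python3 - <<'E'
from h import *
D={n:np.load(f"pics/{n}0.npz") for n in("top","side")}
P=cloud("top",D["top"]["d"]); S=cloud("side",D["side"]["d"])
C=np.array([.448,-.2423]);b=np.array([-.612,.791]);w=np.array([.791,.612])
for n,Q in(("top",P),("side",S)):
    e=(Q[...,:2]-C); l=e@b;k=e@w;z=Q[...,2]
    for s in(1,-1):
        m=(s*l>.025)&(s*l<.062)&(abs(k)<.02)&(z>.01)&(z<.04)
        print(n,"bore-end" if s>0 else "foot-end",m.sum(),np.round(np.sort(s*l[m])[::6],3), D[n]["p"][m].mean(-1)[::4].astype(int))
z=P[...,2]
def blobs(Q,p,lo,hi,u0,u1,v0,v1):
    m=((Q[...,2]>lo)&(Q[...,2]<hi)).astype(np.uint8); k=np.zeros_like(m);k[v0:v1,u0:u1]=m[v0:v1,u0:u1]
    n,L,s,c=cv2.connectedComponentsWithStats(k)
    for i in range(1,n):
        if s[i,4]>3: q=Q[L==i]; print(np.round(c[i]),s[i,4],np.round((q.min(0)+q.max(0))/2,4),np.round(np.ptp(q,0),3))
print("pins top");blobs(P,0,.03,.08,185,242,120,134)
print("pins side");blobs(S,0,.03,.08,295,330,155,200)
g=D["top"]["p"].astype(int).mean(-1)
m=(g>140);k=np.zeros_like(m);k[132:170,252:289]=m[132:170,252:289]
k=cv2.morphologyEx(k.astype(np.uint8),cv2.MORPH_OPEN,np.ones((5,5)))>0
print("plate bright",rect(P,k),np.median(P[k][:,2]))
for n,Q,(u0,u1,v0,v1) in(("top",P,(285,320,130,170)),("side",S,(305,340,200,250))):
    q=Q[v0:v1,u0:u1].reshape(-1,3); q=q[(q[:,2]>.12)&(q[:,2]<.15)];print("handle",np.round(np.median(q,0),4),len(q))
E
```

```text
top bore-end 9 [0.052 0.055] [ 98 123 112]
top foot-end 0 [] []
side bore-end 0 [] []
side foot-end 50 [0.053 0.054 0.054 0.054 0.055 0.055 0.055 0.055 0.055] [71 69 69 70 67 66 69 68 67 69 70 67 69]
pins top
[230. 127.] 52 [0.7156 0.0487 0.0413] [0.022 0.043 0.022]
[197. 129.] 61 [0.7077 0.1564 0.0411] [0.024 0.049 0.02 ]
pins side
[306. 163.] 44 [0.7064 0.1576 0.0386] [0.021 0.041 0.016]
[318. 183.] 53 [0.7152 0.0461 0.0391] [0.022 0.045 0.018]
plate bright (array([544.4, -43. ]), array([ 73. , 306.5]), 57.2, np.int64(397)) 0.0419077588143477
handle [ 0.6417 -0.1793  0.1308] 55
handle [ 0.6413 -0.184   0.1298] 64
```

Emit:
arm_command(
  series=[
    [0,0,0,0.914,0],
    [0,0,0,0.914,0],
    [0,0,0,0.914,0],
    [0,0,0,0.914,0],
    [0,0,0,0.914,0],
  ],
)

```text
clock: 0.6
eef_pos: [0.2637, 0.5664, 0.2221]
tool_rot: [0.0, 0.443, 0.896, -0.0]
wrist_force: [-0.2, -0.4, 0.5]
finger_gap: 0.0866
finger_force: 0.0
```

Emit:
arm_command(
  series=[
    [-0.77,-0.14,0,0,0],
    [-0.77,-0.14,0,0,0],
    [-0.77,-0.14,0,0,0],
    [-0.77,-0.14,0,0,0],
    [-0.77,-0.14,0,0,0],
    [-0.77,-0.14,0,0,0],
    [-0.77,-0.14,0,0,0],
    [-0.77,-0.14,0,0,0],
    [-0.77,-0.14,0,0,0],
    [-0.77,-0.14,0,0,0],
    [-0.77,-0.14,0,0,0],
    [-0.77,-0.14,0,0,0],
  ],
)

```text
clock: 1.8
eef_pos: [0.4795, 0.1478, 0.2224]
tool_rot: [-0.0, 0.441, 0.897, 0.0]
wrist_force: [0.7, 1.3, -0.6]
finger_gap: 0.0871
finger_force: 0.0
```

Emit:
arm_command(
  series=[
    [-0.489,-0.527,0,0,0],
    [-0.489,-0.527,0,0,0],
    [-0.489,-0.527,0,0,0],
    [-0.489,-0.527,0,0,0],
    [-0.489,-0.527,0,0,0],
    [-0.489,-0.527,0,0,0],
    [-0.489,-0.527,0,0,0],
    [-0.489,-0.527,0,0,0],
    [-0.489,-0.527,0,0,0],
    [-0.489,-0.527,0,0,0],
    [0,0,0,0,0],
  ],
)

```text
clock: 2.9
eef_pos: [0.4181, -0.2096, 0.2226]
tool_rot: [0.0, 0.444, 0.896, -0.0]
wrist_force: [-0.0, -0.2, -0.3]
finger_gap: 0.0873
finger_force: 0.0
```

Emit:
arm_command(
  series=[
    [0,0.07,0.45,0,0],
    [0,0,0.5,0,0],
    [0,0,0.5,0,0],
    [0,0,0.5,0,0],
    [0,0,0.5,0,0],
    [0,0,0.5,0,0],
    [0,0,0.5,0,0],
    [0,0,0.42,0,0],
    [0,0,0.26,0,0],
    [0,0,0.16,0,0],
    [0,0,0,0,0],
  ],
)

```text
clock: 4.0
eef_pos: [0.4222, -0.2028, 0.0075]
tool_rot: [-0.001, 0.441, 0.897, -0.0]
wrist_force: [-0.2, -0.6, 0.9]
finger_gap: 0.0866
finger_force: 0.0
```

Emit:
arm_command(
  series=[
    [0,0,0,0,1],
    [0,0,0,0,1],
    [0,0,0,0,1],
    [0,0,0,0,1],
    [0,0,0,0,1],
    [0,0,0,0,1],
  ],
)

```text
clock: 4.6
eef_pos: [0.4223, -0.203, 0.0081]
tool_rot: [-0.0, 0.441, 0.897, 0.0]
wrist_force: [-1.7, 0.1, 2.3]
finger_gap: 0.0497
finger_force: 30.0
```

Emit:
arm_command(
  series=[
    [-0.05,0,-0.17,0,1],
    [-0.07,0,-0.17,0,1],
    [-0.09,0,-0.17,0,1],
    [-0.1,0,-0.16,0,1],
    [-0.11,0,-0.15,0,1],
    [-0.12,0,-0.14,0,1],
    [0,0,0,0,1],
    [0,0,0,0,1],
  ],
)

```text
clock: 5.4
eef_pos: [0.4389, -0.2244, 0.0559]
tool_rot: [-0.0, 0.442, 0.897, 0.0]
wrist_force: [0.1, -0.2, -4.1]
finger_gap: 0.0502
finger_force: 30.0
```

```bash
python3 - <<'E'
from h import *
p,d=optics.capture("side"); cv2.imwrite("pics/s1.png",cv2.resize(p[170:310,190:350],(640,560))[:,:,::-1])
E
```

```text
(no output)
```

View pics/s1.png

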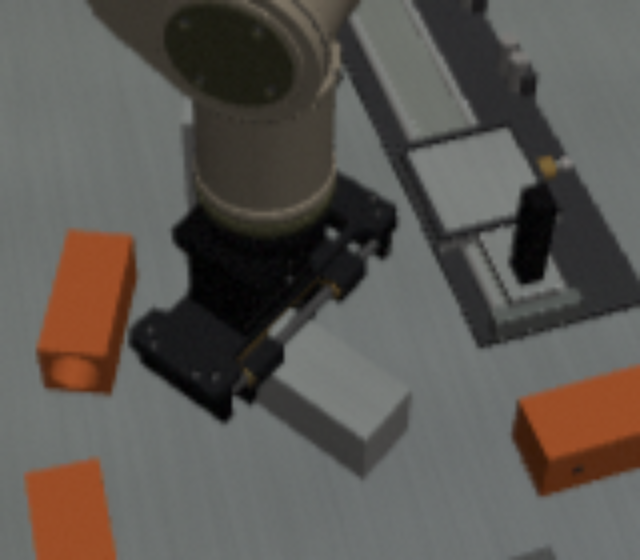

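The picture shows the block held at its bore end, with its foot end at crop (385,420) and its top face at (340,385). I'll measure the tilt from depth.

```bash
cat >> h.py <<'E'
def tilt(eef,b,n="side"):
    p,d=optics.capture(n); Q=cloud(n,d); b=np.array(b)
    e=Q[...,:2]-np.array(eef[:2]); l=e@b; k=e@np.array([b[1],-b[0]]); 
    m=(abs(k)<.022)&(l<-.02)&(l>-.13)&(Q[...,2]>.008)&(Q[...,2]<.2)&(np.ptp(p.astype(int),-1)<25)
    for lo in np.arange(-.13,-.02,.01):
        mm=m&(l>=lo)&(l<lo+.01)
        if mm.sum()>2: print(round(lo+.005,3),mm.sum(),np.round(np.percentile(Q[mm][:,2],[5,50,95]),3))
E
python3 - <<'E'
from h import *
s=r.state();print(s["eef_pos"],s["wrist_force"],s["ft_torque"]);tilt(s["eef_pos"],[-.612,.791])
E
```

```text
[ 0.43863738 -0.2241925   0.0556635 ] [ 0.74161958 -0.63899385 -4.37796404] [0.15238399 0.15429852 0.04147672]
-0.105 100 [0.05  0.074 0.098]
-0.095 55 [0.094 0.096 0.098]
-0.085 58 [0.094 0.097 0.099]
-0.075 55 [0.094 0.097 0.099]
-0.065 55 [0.094 0.096 0.099]
-0.055 47 [0.094 0.097 0.099]
-0.045 52 [0.094 0.097 0.099]
-0.035 76 [0.094 0.097 0.143]
-0.025 162 [0.096 0.159 0.183]
```

The pads hold the block level by friction, so it doesn't swing. I'll try a brisk lift with a soft stop to make it swing foot-down.

Emit:
arm_command(
  series=[
    [0,0,-1,0,1],
    [0,0,-1,0,1],
    [0,0,-0.75,0,1],
    [0,0,-0.5,0,1],
    [0,0,-0.25,0,1],
    [0,0,-0.1,0,1],
    [0,0,0,0,1],
  ],
)

```text
clock: 6.2
eef_pos: [0.4387, -0.2241, 0.2353]
tool_rot: [-0.001, 0.441, 0.897, -0.0]
wrist_force: [-0.6, 1.2, -3.9]
finger_gap: 0.0497
finger_force: 30.0
```

```bash
sed -i 's/Q\[...,2\]<.2)/Q[...,2]<.3)/' h.py && python3 - <<'E'
from h import *
s=r.state();print(s["eef_pos"],s["wrist_force"],s["ft_torque"]);tilt(s["eef_pos"],[-.612,.791])
E
```

```text
[ 0.43871088 -0.22414574  0.23525276] [-0.5553275   1.15011912 -3.9121441 ] [0.12200714 0.12824701 0.04858919]
-0.105 145 [0.226 0.252 0.274]
-0.095 70 [0.272 0.273 0.276]
-0.085 64 [0.272 0.274 0.276]
-0.075 65 [0.272 0.274 0.275]
-0.065 65 [0.272 0.274 0.276]
-0.055 64 [0.273 0.274 0.277]
-0.045 65 [0.273 0.275 0.277]
-0.035 62 [0.273 0.275 0.277]
-0.025 61 [0.274 0.276 0.278]
```

Emit:
arm_command(
  series=[
    [0,0,0.5,0,1],
    [0,0,0.9,0,1],
    [0,0,0.9,0,1],
    [0,0,0.8,0,1],
    [0,0,0.5,0,1],
    [0,0,0.2,0,1],
    [0,0,0.0,0,1],
    [0,0,0,0,0.47],
    [0,0,0,0,0.46],
    [0,0,0,0,0.45],
  ],
)

```text
clock: 7.25
eef_pos: [0.4398, -0.2245, 0.0471]
tool_rot: [0.001, 0.441, 0.897, 0.0]
wrist_force: [-0.3, -0.4, -3.3]
finger_gap: 0.0498
finger_force: 30.0
```

Emit:
arm_command(
  series=[
    [0,0,0,0,0.44],
    [0,0,0,0,0.435],
  ],
)

```text
clock: 7.45
eef_pos: [0.4393, -0.2243, 0.0464]
tool_rot: [0.0, 0.441, 0.897, 0.0]
wrist_force: [0.3, 0.4, -4.2]
finger_gap: 0.0499
finger_force: 30.0
```

The grip force is all or nothing. I'll set the block back down and regrip with a small pad patch at the top bore-end corner, so gravity can swing it.

Emit:
arm_command(
  series=[
    [0,0,0.3,0,1],
    [0,0,0.3,0,1],
    [0,0,0.12,0,1],
    [0,0,0.0,0,1],
    [0,0,0,0,0],
    [0,0,0,0,0],
    [0,0,0,0,0],
    [0.1,0,-0.32,0,0],
    [0.1,0,-0.32,0,0],
    [0,0,0,0,0],
    [0,0,0,0,0],
  ],
)

```text
clock: 8.55
eef_pos: [0.4334, -0.2163, 0.0422]
tool_rot: [0.001, 0.441, 0.897, 0.0]
wrist_force: [-0.1, 0.8, -0.4]
finger_gap: 0.0859
finger_force: 0.0
```

```bash
python3 - <<'E'
from h import *
s=r.state();print(s["eef_pos"],s["wrist_force"],s["finger_gap"]);
b=np.array([-.612,.791]);w=np.array([.791,.612])
p,d=optics.capture("side");Q=cloud("side",d);e=Q[...,:2]-s["eef_pos"][:2];l=e@b;k=e@w
m=(Q[...,2]>.044)&(Q[...,2]<.058)&(l>-.14)&(l<-.005)&(abs(k)<.04)&(np.ptp(p.astype(int),-1)<25)
print(m.sum(),np.round(np.percentile(l[m],[0,1,50]),4),np.round(np.percentile(k[m],[1,99]),4),np.median(Q[m][:,2]))
E
```

```text
[ 0.43338007 -0.21634191  0.04221218] [-0.09388093  0.75663214 -0.40489152] 0.08591429694986809
629 [-0.1123 -0.1108 -0.0615] [-0.0282  0.0221] 0.04912364175838616
```

Emit:
arm_command(
  series=[
    [0,0,0,0,1],
    [0,0,0,0,1],
    [0,0,0,0,1],
    [0,0,0,0,1],
    [-0.03,0,-0.15,0,1],
    [-0.05,0,-0.25,0,1],
    [-0.08,0,-0.25,0,1],
    [-0.1,0,-0.25,0,1],
    [-0.12,0,-0.25,0,1],
    [-0.12,0,-0.25,0,1],
    [0,0,0,0,1],
  ],
)

```text
clock: 9.7
eef_pos: [0.4496, -0.2375, 0.114]
tool_rot: [0.002, 0.442, 0.897, 0.0]
wrist_force: [0.5, 0.0, -0.5]
finger_gap: 0.007
finger_force: 0.0
```

```bash
python3 - <<'E'
from h import *
s=r.state();print(s["eef_pos"],s["wrist_force"],s["ft_torque"]);tilt(s["eef_pos"],[-.612,.791])
E
```

```text
[ 0.44958349 -0.23745734  0.11398388] [ 0.49274838  0.04699039 -0.45251425] [-0.07647646 -0.00168998 -0.02757693]
-0.085 92 [0.011 0.036 0.051]
-0.075 54 [0.047 0.049 0.052]
-0.065 51 [0.047 0.049 0.052]
-0.055 50 [0.046 0.05  0.052]
-0.045 50 [0.047 0.049 0.053]
-0.035 203 [0.048 0.205 0.293]
-0.025 198 [0.048 0.218 0.291]
```

The fingers slipped off the corner and the block stayed on the bench. I'll regrip a little deeper.

Emit:
arm_command(
  series=[
    [0.24,0,0,0,0],
    [0.234,0,0,0,0],
    [0,0,0,0,0],
    [0,0,0,0,0],
    [0,0,0.4,0,0],
    [0,0,0.5,0,0],
    [0,0,0.4,0,0],
    [0,0,0.25,0,0],
    [0,0,0.11,0,0],
    [0,0,0,0,0],
  ],
)

```text
clock: 10.75
eef_pos: [0.4335, -0.2178, 0.0287]
tool_rot: [-0.0, 0.442, 0.897, -0.0]
wrist_force: [0.3, -0.3, 0.0]
finger_gap: 0.0762
finger_force: 0.0
```

Emit:
arm_command(
  series=[
    [0,0,0,0,1],
    [0,0,0,0,1],
    [0,0,0,0,1],
    [0,0,0,0,1],
    [0,0,0,0,1],
  ],
)

```text
clock: 11.25
eef_pos: [0.4338, -0.2174, 0.0292]
tool_rot: [0.0, 0.441, 0.897, 0.0]
wrist_force: [-0.9, -0.2, -0.5]
finger_gap: 0.0519
finger_force: 0.0
```

Emit:
arm_command(
  series=[
    [0,0,0,0,1],
    [0,0,0,0,1],
    [0,0,0,0,1],
  ],
)

```text
clock: 11.55
eef_pos: [0.4338, -0.2175, 0.0292]
tool_rot: [0.0, 0.441, 0.897, 0.0]
wrist_force: [-2.0, 1.9, 5.2]
finger_gap: 0.0498
finger_force: 30.0
```

Emit:
arm_command(
  series=[
    [-0.03,0,-0.15,0,1],
    [-0.05,0,-0.2,0,1],
    [-0.08,0,-0.2,0,1],
    [-0.1,0,-0.2,0,1],
    [-0.12,0,-0.2,0,1],
    [-0.12,0,-0.2,0,1],
    [0,0,0,0,1],
  ],
)

```text
clock: 12.25
eef_pos: [0.4502, -0.2385, 0.0881]
tool_rot: [0.001, 0.442, 0.897, 0.0]
wrist_force: [-0.4, 1.2, -3.0]
finger_gap: 0.0494
finger_force: 30.0
```

```bash
python3 - <<'E'
from h import *
s=r.state();print(s["eef_pos"],s["wrist_force"],s["ft_torque"]);tilt(s["eef_pos"],[-.612,.791])
E
```

```text
[ 0.45022234 -0.23853038  0.08810796] [-0.41823919  1.18131507 -3.02712743] [0.11920095 0.10147454 0.02089471]
-0.115 13 [0.063 0.082 0.105]
-0.105 126 [0.063 0.101 0.109]
-0.095 60 [0.105 0.107 0.11 ]
-0.085 59 [0.105 0.107 0.11 ]
-0.075 52 [0.105 0.107 0.11 ]
-0.065 51 [0.105 0.107 0.11 ]
-0.055 60 [0.105 0.107 0.109]
-0.045 73 [0.105 0.109 0.294]
-0.035 162 [0.107 0.255 0.293]
-0.025 186 [0.106 0.194 0.263]
```

The first slip was only because the closing time was too short. With this smaller patch I'll try a sharper down-up jerk.

Emit:
arm_command(
  series=[
    [0,0,-0.6,0,1],
    [0,0,-0.8,0,1],
    [0,0,-0.3,0,1],
    [0,0,1,0,1],
    [0,0,-1,0,1],
    [0,0,-1,0,1],
    [0,0,-0.7,0,1],
    [0,0,-0.4,0,1],
    [0,0,-0.2,0,1],
    [0,0,0,0,1],
  ],
)

```text
clock: 13.3
eef_pos: [0.4492, -0.2373, 0.2867]
tool_rot: [0.0, 0.441, 0.897, 0.0]
wrist_force: [-0.1, -0.2, -3.7]
finger_gap: 0.0499
finger_force: 30.0
```

```bash
sed -i 's/Q\[...,2\]<.3)/Q[...,2]<.4)/' h.py && python3 - <<'E'
from h import *
s=r.state();print(s["eef_pos"],s["wrist_force"],s["ft_torque"]);tilt(s["eef_pos"],[-.612,.791])
E
```

```text
[ 0.4491683  -0.23731031  0.28674365] [-0.0501399  -0.24071372 -3.72974306] [-0.00683178  0.02480182 -0.020552  ]
-0.045 67 [0.196 0.203 0.211]
-0.035 176 [0.212 0.23  0.373]
-0.025 251 [0.243 0.267 0.398]
```

It swung: the moment is now about zero. I'll look at how it hangs.

```bash
python3 - <<'E'
from h import *
s=r.state();E=s["eef_pos"];b=np.array([-.612,.791]);w=np.array([.791,.612])
p,d=optics.capture("side"); cv2.imwrite("pics/s2.png",cv2.resize(p[90:280,170:360],(590,590))[:,:,::-1])
Q=cloud("side",d);e=Q[...,:2]-E[:2];l=e@b;k=e@w;z=Q[...,2]
m=(abs(k)<.022)&(abs(l)<.1)&(z>.14)&(z<E[2]-.005)
for lo in np.arange(.14,.29,.012):
    q=m&(z>=lo)&(z<lo+.012)
    if q.sum()>2: print(round(lo+.006,3),q.sum(),np.round(np.percentile(l[q],[2,50,98]),3),np.round(np.percentile(k[q],[2,98]),3))
E
```

```text
0.194 25 [-0.045 -0.044 -0.042] [-0.021  0.02 ]
0.206 51 [-0.044 -0.041 -0.039] [-0.02   0.022]
0.218 59 [-0.04  -0.037 -0.034] [-0.02   0.021]
0.23 54 [-0.036 -0.033 -0.031] [-0.021  0.019]
0.242 55 [-0.032 -0.03  -0.027] [-0.02  0.02]
0.254 60 [-0.028 -0.026 -0.023] [-0.021  0.021]
0.266 71 [-0.026 -0.022  0.015] [-0.02   0.021]
0.278 46 [-0.021 -0.019  0.009] [-0.021  0.021]
```

View pics/s2.png

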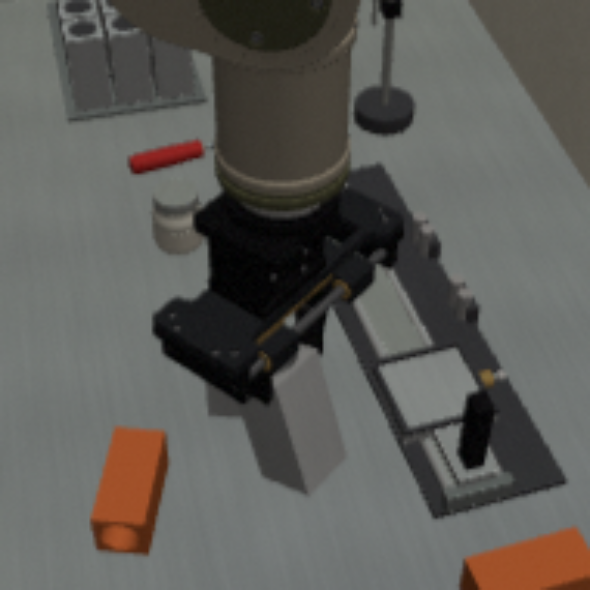

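The block hangs bore up at crop (300,420), about 17° from upright with its foot towards -b. I'll lower it to the bench and arc the top over to stand it up.

Emit:
arm_command(
  series=[
    [0,0,0.2,0,1],
    [0,0,0.4,0,1],
    [0,0,0.5,0,1],
    [0,0,0.5,0,1],
    [0,0,0.5,0,1],
    [0,0,0.5,0,1],
    [0,0,0.35,0,1],
    [0,0,0.2,0,1],
    [0,0,0.15,0,1],
    [0,0,0.05,0,1],
    [0,0,0,0,1],
  ],
)

```text
clock: 14.5
eef_pos: [0.449, -0.2374, 0.119]
tool_rot: [0.0, 0.441, 0.897, -0.0]
wrist_force: [0.4, -0.4, -3.5]
finger_gap: 0.0498
finger_force: 30.0
```

Emit:
arm_command(
  series=[
    [0,0,0.06,0,1],
    [0,0,0.06,0,1],
    [0,0,0.06,0,1],
  ],
)

```text
clock: 14.8
eef_pos: [0.4491, -0.2373, 0.11]
tool_rot: [0.0, 0.441, 0.897, 0.0]
wrist_force: [0.4, -1.3, -3.9]
finger_gap: 0.0492
finger_force: 30.0
```

Emit:
arm_command(
  series=[
    [0,0,0.05,0,1],
    [0,0,0.05,0,1],
    [0,0,0.0,0,1],
  ],
)

```text
clock: 15.1
eef_pos: [0.4496, -0.2381, 0.1059]
tool_rot: [0.001, 0.442, 0.897, 0.0]
wrist_force: [-2.5, 0.1, 6.9]
finger_gap: 0.0497
finger_force: 30.0
```

Emit:
arm_command(
  series=[
    [0,0,0.05,0,1],
    [0,0,0,0,1],
  ],
)

```text
clock: 15.3
eef_pos: [0.4511, -0.2396, 0.1053]
tool_rot: [0.003, 0.442, 0.897, 0.0]
wrist_force: [-3.2, -2.0, 22.1]
finger_gap: 0.0499
finger_force: 30.1
```

Emit:
arm_command(
  series=[
    [-0.08,0,0.0,0,1],
    [-0.08,0,0.01,0,1],
    [-0.08,0,0.02,0,1],
    [-0.08,0,0.02,0,1],
    [0,0,0,0,1],
  ],
)

```text
clock: 15.8
eef_pos: [0.4611, -0.2525, 0.1026]
tool_rot: [0.003, 0.442, 0.897, -0.0]
wrist_force: [-0.5, -2.6, 17.7]
finger_gap: 0.0496
finger_force: 30.0
```

```bash
cat >> h.py <<'E'
def hang(b=(-.612,.791),z0=.01):
    s=r.state();E=s["eef_pos"];b=np.array(b);w=np.array([-b[1],b[0]])
    p,d=optics.capture("side");Q=cloud("side",d);e=Q[...,:2]-E[:2];l=e@b;k=e@w;z=Q[...,2]
    m=(abs(k)<.018)&(abs(l)<.1)&(z>z0)&(z<E[2]-.005)&(np.ptp(p.astype(int),-1)<25)
    Z,L=z[m],l[m]; 
    f=np.polyfit(Z,L,1)
    for _ in range(4): g=abs(L-np.polyval(f,Z))<.006; f=np.polyfit(Z[g],L[g],1)
    print("face tilt deg",np.round(np.degrees(np.arctan(f[0])),1),"l at z=.05",np.polyval(f,.05),"n",g.sum(),"z",np.percentile(Z[g],[2,98]),"k",np.percentile(k[m],[2,98]))
    print("eef",np.round(E,4),"F",np.round(s["wrist_force"],1),"clock",s["clock"])
E
python3 -c "
from h import *
hang()"
```

```text
face tilt deg 7.4 l at z=.05 -0.021367603236149682 n 176 z [0.01298179 0.09592478] k [-0.01705246  0.01700306]
eef [ 0.4611 -0.2525  0.1026] F [-0.5 -2.6 17.7] clock 15.8
```

Tilt is 7.4° and the arc is working. I'll continue.

Emit:
arm_command(
  series=[
    [-0.08,0,0.02,0,1],
    [-0.08,0,0.02,0,1],
    [-0.07,0,0.03,0,1],
    [-0.06,0,0.03,0,1],
    [0,0,0,0,1],
  ],
)

```text
clock: 16.35
eef_pos: [0.4694, -0.2643, 0.0982]
tool_rot: [0.003, 0.442, 0.897, -0.0]
wrist_force: [-5.7, -0.6, 27.0]
finger_gap: 0.0498
finger_force: 30.0
```

```bash
python3 -c "
from h import *
hang()"
```

```text
face tilt deg -0.4 l at z=.05 -0.013414947249202742 n 120 z [0.01327459 0.09142969] k [-0.01694836  0.01568998]
eef [ 0.4694 -0.2643  0.0982] F [-5.7 -0.6 27. ] clock 16.35
```

Upright now (tilt -0.4°). I'll lift it straight from here and turn the tool to the rail's axes.

Emit:
arm_command(
  series=[
    [0,0,-0.1,0,1],
    [0,0,-0.25,0,1],
    [0,0,-0.4,0,1],
    [0,0,-0.5,0,1],
    [0,0,-0.5,0,1],
    [0,0,-0.5,0,1],
    [0,0,-0.4,0,1],
    [0,0,-0.25,0,1],
    [0,0,-0.1,0,1],
    [0,0,0,0.3,1],
    [0,0,0,0.6,1],
    [0,0,0,0.9,1],
  ],
)

```text
clock: 17.6
eef_pos: [0.4671, -0.2612, 0.2442]
tool_rot: [-0.001, 0.525, 0.851, -0.0]
wrist_force: [-0.8, -0.3, -3.8]
finger_gap: 0.0499
finger_force: 30.0
```

Emit:
arm_command(
  series=[
    [0,0,0,1,1],
    [0,0,0,1,1],
    [0,0,0,0.9,1],
    [0,0,0,0.6,1],
    [0,0,0,0.33,1],
    [0,0,0,0,1],
    [0,0,0,0,1],
  ],
)

```text
clock: 18.3
eef_pos: [0.4673, -0.2613, 0.2445]
tool_rot: [-0.0, 0.683, 0.731, -0.0]
wrist_force: [0.5, -0.2, -3.5]
finger_gap: 0.0497
finger_force: 30.0
```

```bash
cat >> h.py <<'E'
def go(t):
    s=r.state();q=s["tool_rot"];E=np.array(s["eef_pos"])
    from scipy.spatial.transform import Rotation as Ro
    M=Ro.from_quat([q[1],q[2],q[3],q[0]]).as_matrix()
    print("eef",np.round(E,4),"x",np.round(M[:,0],3),"y",np.round(M[:,1],3),"units",np.round(M.T@(np.array(t)-E)/.05,3),"clock",s["clock"])
E
python3 -c "
from h import *
hang((-.067,.998),.12);go([.6375,-.0973,.247])"
```

```text
face tilt deg -0.4 l at z=.05 -0.013429054767230112 n 315 z [0.14833323 0.23749318] k [-0.01724681  0.01774306]
eef [ 0.4673 -0.2613  0.2445] F [ 0.5 -0.2 -3.5] clock 18.3
eef [ 0.4674 -0.2613  0.2446] x [-0.068  0.998  0.   ] y [ 0.998  0.068 -0.001] units [ 3.041  3.618 -0.049] clock 18.35
```

Emit:
arm_command(
  series=[
    [0.1,0.1,0,0,1],
    [0.2,0.25,0,0,1],
    [0.3,0.4,0,0,1],
    [0.4,0.45,0,0,1],
    [0.45,0.5,0,0,1],
    [0.45,0.5,0,0,1],
    [0.4,0.5,0,0,1],
    [0.35,0.42,0,0,1],
    [0.25,0.3,0,0,1],
    [0.14,0.2,0,0,1],
    [0,0,0,0,1],
    [0,0,0,0,1],
  ],
)

```text
clock: 19.55
eef_pos: [0.6376, -0.0984, 0.2448]
tool_rot: [-0.0, 0.683, 0.73, -0.0]
wrist_force: [-0.7, -0.7, -3.4]
finger_gap: 0.0498
finger_force: 30.0
```

```bash
python3 - <<'E'
from h import *
hang((-.067,.998),.13);go([.6375,-.0973,.145])
p,d=optics.capture("side");cv2.imwrite("pics/s3.png",cv2.resize(p[100:260,220:380],(600,600))[:,:,::-1])
S=cloud("side",d);q=S.reshape(-1,3);q=q[(q[:,2]>.115)&(q[:,2]<.15)&(abs(q[:,0]-.642)<.03)&(abs(q[:,1]+.181)<.025)]
print("handle",(q.min(0)+q.max(0))/2,np.ptp(q,0),len(q))
E
```

```text
face tilt deg -0.4 l at z=.05 -0.013252770032162258 n 264 z [0.14809412 0.23698511] k [-0.01710793  0.01693236]
eef [ 0.6376 -0.0984  0.2448] F [-0.7 -0.7 -3.4] clock 19.55
eef [ 0.6374 -0.0989  0.2451] x [-0.065  0.998 -0.   ] y [ 0.998  0.065 -0.   ] units [0.033 0.006 2.001] clock 19.6
handle [ 0.64245189 -0.18143059  0.12527847] [0.02073418 0.02441739 0.02024989] 75
```

View pics/s3.png

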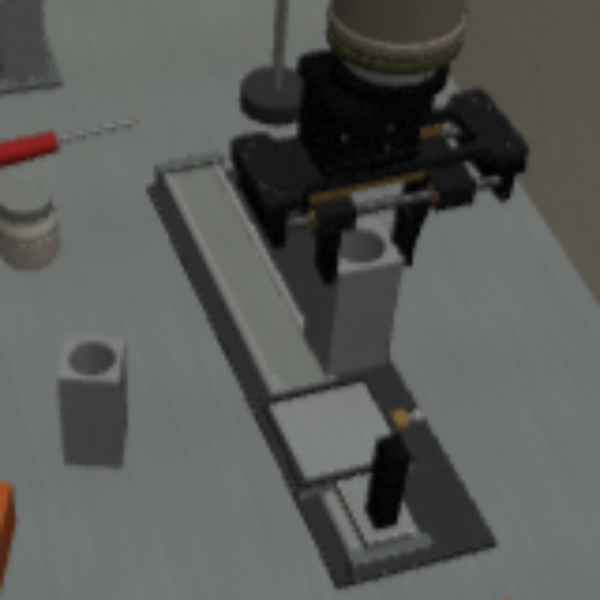

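The housing hangs upright, bore up (crop 365,300), with the empty bed in view at (335,430). I'll lower it.

Emit:
arm_command(
  series=[
    [0.02,0,0.1,0,1],
    [0.02,0,0.25,0,1],
    [0,0,0.35,0,1],
    [0,0,0.35,0,1],
    [0,0,0.3,0,1],
    [0,0,0.25,0,1],
    [0,0,0.15,0,1],
    [0,0,0.1,0,1],
    [0,0,0.05,0,1],
    [0,0,0,0,1],
  ],
)

```text
clock: 20.65
eef_pos: [0.638, -0.0958, 0.1501]
tool_rot: [0.0, 0.683, 0.73, 0.0]
wrist_force: [-0.4, 0.8, -4.5]
finger_gap: 0.0496
finger_force: 30.0
```

Emit:
arm_command(
  series=[
    [0,0,0.06,0,1],
    [0,0,0.05,0,1],
    [0,0,0,0,1],
  ],
)

```text
clock: 20.95
eef_pos: [0.6377, -0.0956, 0.1443]
tool_rot: [-0.0, 0.683, 0.73, -0.0]
wrist_force: [0.2, 0.1, -4.1]
finger_gap: 0.0498
finger_force: 30.0
```

Emit:
arm_command(
  series=[
    [0,0,0.04,0,1],
    [0,0,0,0,1],
  ],
)

```text
clock: 21.15
eef_pos: [0.6377, -0.0957, 0.1423]
tool_rot: [-0.0, 0.683, 0.73, -0.0]
wrist_force: [0.3, -0.2, -3.6]
finger_gap: 0.0496
finger_force: 30.0
```

Emit:
arm_command(
  series=[
    [0,0,0.03,0,1],
    [0,0,0,0,1],
  ],
)

```text
clock: 21.35
eef_pos: [0.6378, -0.0957, 0.1409]
tool_rot: [-0.0, 0.683, 0.73, -0.0]
wrist_force: [-0.0, -0.3, -3.9]
finger_gap: 0.0497
finger_force: 30.0
```

Emit:
arm_command(
  series=[
    [0,0,0.03,0,1],
    [0,0,0,0,1],
  ],
)

```text
clock: 21.55
eef_pos: [0.638, -0.096, 0.1404]
tool_rot: [0.0, 0.683, 0.73, 0.0]
wrist_force: [-4.2, 1.6, 4.0]
finger_gap: 0.0497
finger_force: 30.0
```

Emit:
arm_command(
  series=[
    [0,0,0.03,0,1],
    [0,0,0,0,1],
  ],
)

```text
clock: 21.75
eef_pos: [0.6381, -0.0967, 0.1404]
tool_rot: [0.001, 0.683, 0.73, 0.0]
wrist_force: [-8.4, -0.9, 15.6]
finger_gap: 0.0493
finger_force: 30.1
```

Emit:
arm_command(
  series=[
    [0,0,-0.03,0,1],
    [0,0,0,0,0],
    [0,0,0,0,0],
    [0,0,0,0,0],
    [0,0,0,0,0],
    [0,0,0,0,0],
    [0,0,0,0,0],
  ],
)

```text
clock: 22.45
eef_pos: [0.6379, -0.0957, 0.1395]
tool_rot: [-0.0, 0.683, 0.73, 0.0]
wrist_force: [-0.4, -0.0, 0.2]
finger_gap: 0.085
finger_force: 0.0
```

```bash
python3 - <<'E'
from h import *
hang((-.067,.998),.06)
go([.6377,-.0957,.225])
p,d=optics.capture("side");cv2.imwrite("pics/s4.png",cv2.resize(p[100:260,220:380],(600,600))[:,:,::-1])
E
```

```text
Traceback (most recent call last):
  File "h.py", line 27, in hang
    for _ in range(4): g=abs(L-np.polyval(f,Z))<.006; f=np.polyfit(Z[g],L[g],1)
                                                        ~~~~~~~~~~^^^^^^^^^^^^^
TypeError: expected non-empty vector for x
```

Emit:
arm_command(
  series=[
    [0,0,-0.1,0,0],
    [0,0,-0.2,0,0],
    [0,0,-0.4,0,0],
    [0,0,-0.5,0,0],
    [0,0,-0.4,0,0],
    [0,0,-0.1,0,0],
    [0,0,0,0,0],
  ],
)

```text
clock: 23.2
eef_pos: [0.6382, -0.0959, 0.2254]
tool_rot: [0.001, 0.683, 0.73, 0.001]
wrist_force: [-0.7, -0.3, -1.4]
finger_gap: 0.0873
finger_force: 0.0
```

```bash
cat >> h.py <<'E'
def scene(name):
    p,d=optics.capture("side");cv2.imwrite(f"pics/{name}.png",cv2.resize(p[100:260,220:380],(600,600))[:,:,::-1])
    q=cloud("side",d).reshape(-1,3); q=q[(abs(q[:,0]-.64)<.06)&(q[:,1]>-.25)&(q[:,1]<.13)]
    for nm,lo,hi in(("housing top",.144,.16),("handle",.118,.138)):
        t=q[(q[:,2]>lo)&(q[:,2]<hi)]
        if nm=="handle": t=t[t[:,1]<np.percentile(t[:,1],2)+.03]
        if len(t): print(nm,np.round((np.percentile(t,1,axis=0)+np.percentile(t,99,axis=0))/2,4),np.round(np.ptp(t,0),3),len(t))
E
python3 -c "
from h import *
scene('s4');go([.6425,-.1812,.2])"
```

```text
housing top [ 0.6344 -0.0864  0.1493] [0.053 0.053 0.01 ] 170
handle [ 0.6434 -0.182   0.1263] [0.021 0.025 0.016] 69
eef [ 0.6378 -0.0956  0.2243] x [-0.067  0.998  0.   ] y [0.998 0.067 0.   ] units [-1.714 -0.02   0.485] clock 23.25
```

View pics/s4.png

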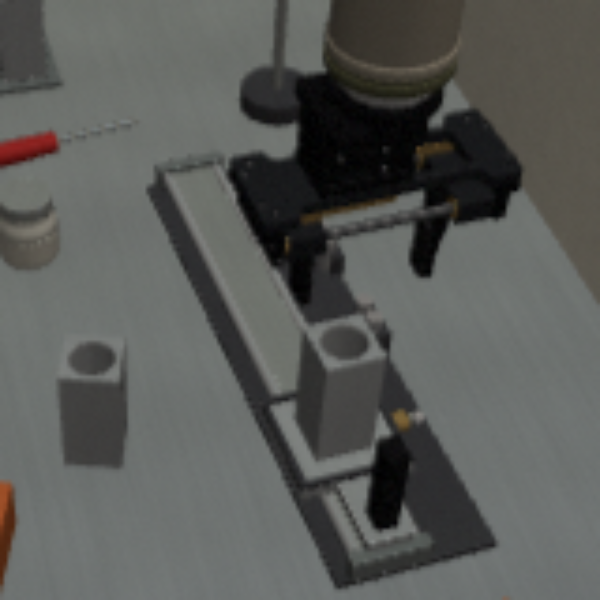

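The housing stands bore up, fully inside the lip (crop 340,400), and is released. Next I'll pinch the handle.

Emit:
arm_command(
  series=[
    [-0.3,0,0,0,0],
    [-0.5,0,0,0,0],
    [-0.5,0,0,0,0],
    [-0.3,0,0,0,0],
    [-0.11,0,0,0,0],
    [0,0,0.4,0,0],
    [0,0,0.6,0,0],
    [0,0,0.6,0,0],
    [0,0,0.5,0,0],
    [0,0,0.3,0,0],
    [0,0,0.1,0,0],
    [0,0,0,0,0],
  ],
)

```text
clock: 24.45
eef_pos: [0.6436, -0.1808, 0.0995]
tool_rot: [-0.0, 0.683, 0.73, -0.0]
wrist_force: [-0.7, 0.2, -0.3]
finger_gap: 0.0871
finger_force: 0.0
```

Emit:
arm_command(
  series=[
    [0,0,0,0,1],
    [0,0,0,0,1],
    [0,0,0,0,1],
    [0,0,0,0,1],
    [0,0,0,0,1],
    [0,0,0,0,1],
    [0,0,0,0,1],
    [0,0,0,0,1],
    [0,0,0,0,1],
    [0,0,0,0,1],
    [0,0,0,0,1],
    [0,0,0,0,1],
  ],
)

```text
clock: 25.65
eef_pos: [0.6457, -0.1799, 0.0995]
tool_rot: [0.001, 0.683, 0.731, 0.001]
wrist_force: [10.8, -0.3, -6.4]
finger_gap: 0.0197
finger_force: 30.0
```

Emit:
arm_command(
  series=[
    [0,0,0,0,1],
    [0,0,0,0,1],
  ],
)

```text
clock: 25.85
eef_pos: [0.6457, -0.1799, 0.0995]
tool_rot: [0.001, 0.683, 0.731, 0.001]
wrist_force: [10.6, 0.3, -6.6]
finger_gap: 0.0196
finger_force: 30.0
```

```bash
python3 - <<'E'
from h import *
# station/travel estimate: detent mid, plunger (brass) and handle along the rail
d=np.array([-.067,.998])
go([.64,-.05,.1])
for n in("top","side"):
    p,dd=optics.capture(n);Q=cloud(n,dd);h=cv2.cvtColor(p,cv2.COLOR_RGB2HSV)
    m=(h[...,0]>10)&(h[...,0]<28)&(h[...,1]>90)&(abs(Q[...,0]-.7)<.04)&(Q[...,1]>-.2)&(Q[...,1]<.1)&(Q[...,2]<.08)
    print(n,"plunger s",np.round(np.median(Q[m],0),4),m.sum(),np.median(Q[m][:,:2]@d) if m.sum() else "")
    for a,b in((0,.09),(.11,.2)):
        k=(Q[...,2]>.032)&(Q[...,2]<.06)&(abs(Q[...,0]-.71)<.02)&(Q[...,1]>a)&(Q[...,1]<b)
        s=Q[k][:,:2]@d; print("  pins mid s",np.round([(s.min()+s.max())/2,np.median(s),np.ptp(s)],4),k.sum())
E
```

```text
eef [ 0.6457 -0.1799  0.0995] x [-0.068  0.998 -0.   ] y [0.998 0.068 0.004] units [ 2.601  0.064 -0.01 ] clock 25.85
top plunger s [ 0.6952 -0.0827  0.0445] 9 -0.1288218503293245
  pins mid s [-0.0028  0.0023  0.0428] 48
  pins mid s [0.1082 0.1031 0.0485] 57
side plunger s [ 0.6966 -0.0865  0.0433] 1 -0.13304547816937803Traceback (most recent call last):
  File "<stdin>", line 11, in <module>
    return umr_minimum(a, axis, None, out, keepdims, initial, where)
ValueError: zero-size array to reduction operation minimum which has no identity
```

The handle is pinched. From the plunger (s≈-0.130), the detent (s≈-0.001) and the handle offset, the travel needed is about 0.128 m. I'll slide gently, then creep over the pin.

Emit:
arm_command(
  series=[
    [0.04,0.03,0,0,1],
    [0.08,0.03,0,0,1],
    [0.12,0,0,0,1],
    [0.18,0,0,0,1],
    [0.22,0,0,0,1],
    [0.25,0,0,0,1],
    [0.25,0,0,0,1],
    [0.25,0,0,0,1],
    [0.2,0,0,0,1],
    [0.15,0,0,0,1],
    [0.1,0,0,0,1],
    [0.06,0,0,0,1],
  ],
)

```text
clock: 27.15
eef_pos: [0.6392, -0.0845, 0.0995]
tool_rot: [-0.001, 0.683, 0.731, -0.0]
wrist_force: [-5.7, -1.7, 2.2]
finger_gap: 0.0199
finger_force: 30.0
```

Emit:
arm_command(
  series=[
    [0.04,0,0,0,1],
    [0.04,0,0,0,1],
    [0.04,0,0,0,1],
    [0.04,0,0,0,1],
  ],
)

```text
clock: 27.55
eef_pos: [0.6387, -0.0771, 0.0994]
tool_rot: [-0.001, 0.683, 0.73, -0.0]
wrist_force: [-5.8, -0.7, 2.1]
finger_gap: 0.0199
finger_force: 30.0
```

Emit:
arm_command(
  series=[
    [0.04,0,0,0,1],
    [0.04,0,0,0,1],
    [0.04,0,0,0,1],
    [0.04,0,0,0,1],
  ],
)

```text
clock: 27.95
eef_pos: [0.6383, -0.0723, 0.0995]
tool_rot: [0.001, 0.684, 0.73, -0.001]
wrist_force: [-0.5, -15.0, -2.7]
finger_gap: 0.0195
finger_force: 30.0
```

Emit:
arm_command(
  series=[
    [0.04,0,0,0,1],
    [0.04,0,0,0,1],
  ],
)

```text
clock: 28.15
eef_pos: [0.6383, -0.0718, 0.0995]
tool_rot: [0.003, 0.685, 0.729, -0.002]
wrist_force: [3.7, -23.5, -7.8]
finger_gap: 0.02
finger_force: 30.0
```

Emit:
arm_command(
  series=[
    [0.04,0,0,0,1],
    [0.04,0,0,0,1],
  ],
)

```text
clock: 28.35
eef_pos: [0.6378, -0.0648, 0.0995]
tool_rot: [0.001, 0.684, 0.729, -0.001]
wrist_force: [-3.9, -3.2, 1.9]
finger_gap: 0.0198
finger_force: 30.0
```

Emit:
arm_command(
  series=[
    [0.04,0,0,0,1],
    [0.0,0,0,0,1],
  ],
)

```text
clock: 28.55
eef_pos: [0.6374, -0.058, 0.0994]
tool_rot: [-0.002, 0.683, 0.731, -0.0]
wrist_force: [-8.9, 3.9, 6.6]
finger_gap: 0.0199
finger_force: 30.0
```

Emit:
arm_command(
  series=[
    [0.04,0,0,0,1],
    [0.0,0,0,0,1],
  ],
)

```text
clock: 28.75
eef_pos: [0.6372, -0.0551, 0.0994]
tool_rot: [-0.002, 0.682, 0.731, 0.0]
wrist_force: [-7.3, 3.2, 4.2]
finger_gap: 0.0199
finger_force: 30.0
```

```bash
python3 -c "
from h import *
print(r.state()['wrist_force']);scene('s5')"
```

```text
[-7.28364087  3.24486839  4.15519013]
housing top [ 0.6297 -0.0017  0.1508] [0.06  0.137 0.012] 51
handle [ 0.6359 -0.0591  0.1278] [0.044 0.021 0.019] 71
```

View pics/s5.png

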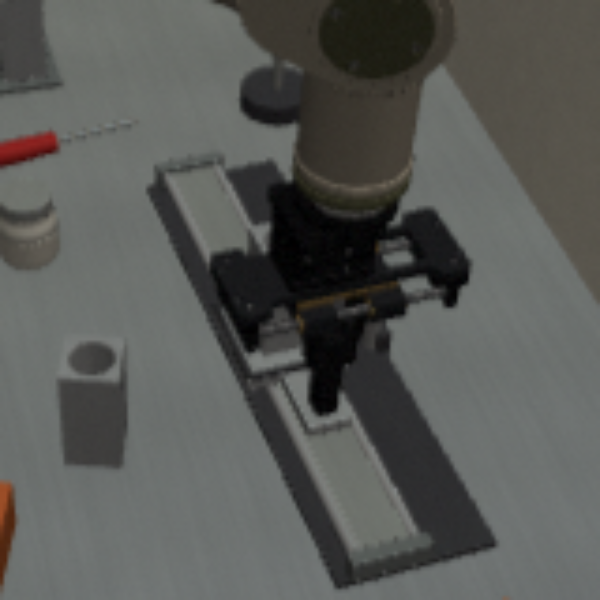

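The gripper holds the handle (crop 325,380), with the carrier past the first pin and about 2.5 mm short of centre. That is inside the centring range, so I'll release and rise.

Emit:
arm_command(
  series=[
    [0,0,0,0,0.6],
    [0,0,0,0,0.4],
    [0,0,0,0,0.2],
    [0,0,0,0,0],
    [0,0,0,0,0],
    [0,0,0,0,0],
    [0,0,0,0,0],
    [0,0,0,0,0],
  ],
)

```text
clock: 29.6
eef_pos: [0.6383, -0.0581, 0.0995]
tool_rot: [-0.0, 0.683, 0.73, 0.0]
wrist_force: [-0.2, 0.0, -0.2]
finger_gap: 0.0756
finger_force: 0.0
```

Emit:
arm_command(
  series=[
    [0,0,-0.2,0,0],
    [0,0,-0.5,0,0],
    [0,0,-0.7,0,0],
    [0,0,-0.7,0,0],
    [0,0,-0.7,0,0],
    [-0.6,0,0,0,0],
    [-0.9,0,0,0,0],
    [-0.9,0,0,0,0],
    [-0.6,0,0,0,0],
    [0,0,0,0,0],
  ],
)

```text
clock: 30.6
eef_pos: [0.6466, -0.2141, 0.2404]
tool_rot: [0.001, 0.686, 0.728, -0.001]
wrist_force: [-0.2, 0.2, 0.7]
finger_gap: 0.087
finger_force: 0.0
```

```bash
python3 - <<'E'
from h import *
scene('s6')
d=np.array([-.067,.998]);p,dd=optics.capture("top");cv2.imwrite("pics/t6.png",cv2.resize(p[90:220,140:340],(800,520))[:,:,::-1])
s=r.state();print(s["clock"],s["wrist_force"],s["finger_gap"],s["eef_pos"])
E
```

```text
housing top [0.6249 0.0403 0.149 ] [0.052 0.056 0.01 ] 117
handle [ 0.6259 -0.058   0.1244] [0.003 0.018 0.012] 11
30.7 [-0.38046473  0.55157092  0.34787591] 0.08666033200791377 [ 0.64816353 -0.20863654  0.24004063]
```

View pics/s6.png

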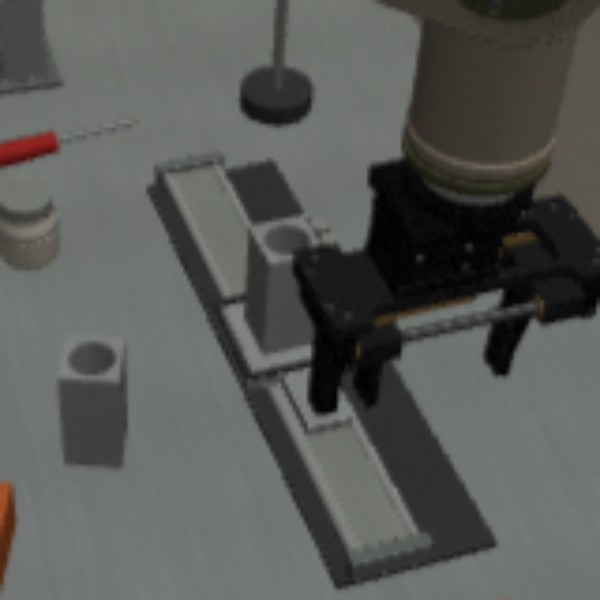

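View pics/t6.png

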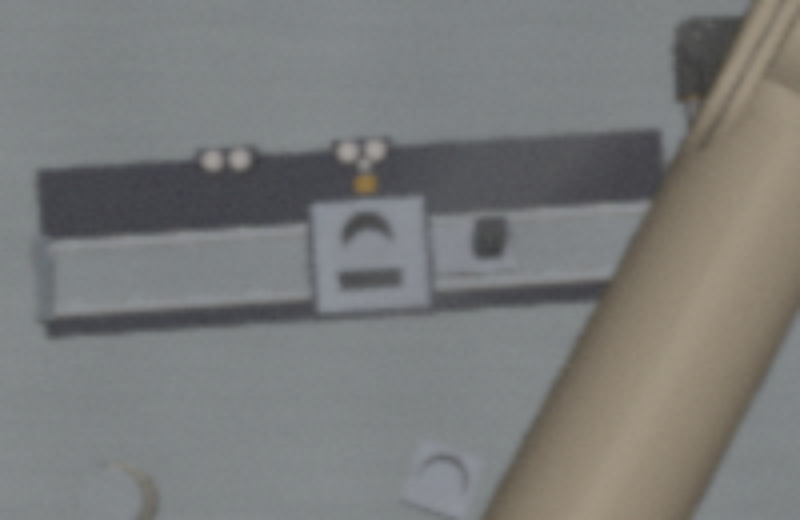

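The plunger tip (crop 364,163) sits between the first pair of pins (348,152 and 375,152). The housing stands on the bed and the gripper is clear, so I'm handing in.

```bash
python3 -c "
from rig import r
print(r.close_job())"
```

```text
the job is handed in; nothing more can be done
None
```

The housing stands bore up on the carrier, and the last picture shows the plunger between the first station's two pins; I handed the job in at about 31 s with the gripper clear, and the hand-in returned no verdict.

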